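# Put the round-bottom flasks back on the rings that fit them

## Robot

A 6-joint arm with a two-finger parallel gripper is mounted at the origin on the work surface. World frame = base frame: x ahead of the robot, y to its left, z up, the work surface at z = 0. Lengths are in mm, angles in rad, forces in N, time in s.
With the tool pointing down it reaches from about 350 to 775 mm from the base axis. Payload 7.3 kg.
Tool frame: the origin (TCP) lies on the centre line of the jaws, within the pads' length; the fingertips stand 22 mm ahead of it and the grasp point (between the pads) lies 3 mm ahead of it; z points along the fingers, y is the direction in which the jaws open and shut (so a half turn about z gives the same grasp; the last joint's range is limited). The gripper opens to 92 mm and grips with 3 to 60 N. Pads are 19 mm wide; open, the fingers measure 130 mm over their backs; the gripper's body (75 mm by 190 mm) begins 47 mm behind the grasp point.
Start: joints at [-1.433, 0.342, 1.524, -0, 1.275, -0.146], TCP at [147.025, -504.01, 248.741] pointing down, gripper open.
Joint ranges: [-2.53, 2.53], [-0.77, 2.02], [0.04, 2.7], [-1, 4.14], [0.28, 2.66], [-3.11, 3.11]. Speed limits (rad/s): [2.57, 2.57, 3.14, 3.14, 3.14, 3.14].

## Interface

Orientations are given as [roll, pitch, yaw] about the fixed x, y, z axes, in that order (R = Rz(yaw) Ry(pitch) Rx(roll)).
In Python, from plant import get_obs, capture, bot, spot_in gives the robot as it stands.
- The arm moves only by the shell command python3 -m handwheel 'ROWS' [OPENING]. ROWS is JSON, a list of rows, each a list of 2 entries, a list of its own where there are three numbers: the shift along the world's x, y, z in mm, then the turn, a rotation vector about the world's x, y, z in rad. In form: [[[x, y, z], [wx, wy, wz]], ...]. A call has 1 to 12 rows; each row shifts and turns the commanded pose from where the row before left it; what a row does not reach is not made up. A row lasts 1/8 s, in which the tool goes at most 62.5 mm and 10.7 degrees, less where a joint would pass 70% of its speed; a pose out of reach is approached as far as the arm can. A call is refused whole if a number of a shift passes 62.5 or a number of a turn 0.188, either way. A call with a gripper value outside its range is refused whole. OPENING is the closure, from 0 (fully open) to 1 (shut), set as the call begins (- or left out, the last holds). The fingers move at their own pace and stop on an object; the grip force is fixed at half the most. Time passes only in rows, so rows that do not move let the fingers close. It gives the time, the measured TCP pose, the force and the opening at its end, in the units of the state.
- get_obs(): the state, without advancing time (a new reading comes with each control period).
- capture(name): name is "scene" or "top" or "wrist"; returns a dict with "img" (384x512x3 uint8, red, green, blue), "fx", "fy", "cx", "cy" (pixels), "cam_to_world" (4x4, takes a point from camera to world coordinates). Camera axes: x right, y up, looking along -z (the intrinsics and any distortion apply to the point x, -y, -z); pixel columns grow to the right and rows downward; lengths in mm; the calibration is good to about 2 mm. The wrist camera is an equidistant fisheye: a pixel r from the principal point sees the ray r / f radians off the axis. A picture is of the moment at which its call begins. There is no depth.
- bot.close_job(): hands the job in, once; it reports no verdict.
Trained networks look in the newest picture that a camera, given by its name, has taken for a name from the list of things; names that differ only in an ending like _2 or _b are one class to them, and where a whole thing is asked for, a point or a joint stands for the part that bears it (a point fixed in the world has none). Each returns a list of dicts, best first, with "score" (0 to 1); they miss things now and then, are a little off and sometimes report something else, mostly with a low value. They report only what shows in the picture. A call takes as long as a camera call. They do not tell look-alikes from the thing itself.
- spot_in(thing, camera): "xyz" ([x, y, z] in mm, in the coordinates of the camera as it stood for that picture, good to about 4 mm: the middle of the surface that is visible of it).
The state is a dict: "time": time; "joint_positions": joint angles; "dq": joint speeds; "tau": joint torques, N m; "tool_pos": TCP position; "tcp_rot": TCP orientation; "contact_force": force on the tool from outside, world axes, zero at the start; "moment": the same for the moment, N m; "grip_width": finger opening in mm.
Only numpy, scipy, OpenCV 4.12 (cv2) and the standard library are available. Lean on these libraries where they do the work, as an engineer would, in place of code of your own. Each camera call takes 0.05 s, during which the arm holds its last target. There are 200 camera calls.

## Task

The three round-bottom flasks were put back on the wrong cork rings, so none sits safely. Move them round so that each flask sits released, neck up, on the ring of its own size (small on small, medium on medium, large on large), parking one in the empty white flask stand on the way and leaving that stand empty again. It is glass: set each one down without dropping it or tipping it over, and leave the small conical flask, the beaker and the weighing bottle where they stand.

Things in the scene. Friction and masses are not known exactly. Their poses are not given: they have to be found in the camera images.
- flask_small: The smallest of three clear glass round-bottom flasks: globe 64 mm in diameter, straight upright neck. Origin: globe's centre; z runs up the neck. Heights above it: plain neck 32 mm in diameter from 28 to 66, bead 37 mm in diameter up to 73 (mouth), grey stopper up to 79. Set down off-centre it rolls into its seat and leans a little. Starts in the largest ring, globe on the bench (origin 32 mm up).
- flask_medium: The middle of three clear glass round-bottom flasks: globe 85 mm in diameter, straight upright neck. Origin: globe's centre; z runs up the neck. Heights above it: plain neck 32 mm in diameter from 40 to 85.5, bead 37 mm in diameter up to 92.5 (mouth), grey stopper up to 98.5. Set down off-centre it rolls into its seat and leans a little. Starts on the smallest ring (origin 62.5 mm above the bench).
- flask_large: The largest of three clear glass round-bottom flasks: globe 105 mm in diameter, straight upright neck. Origin: globe's centre; z runs up the neck. Heights above it: plain neck 32 mm in diameter from 50 to 97, bead 37 mm in diameter up to 104 (mouth), grey stopper up to 110. Set down off-centre it rolls into its seat and leans a little. Starts on the middle ring (origin 70 mm above the bench).
- ring_small: The smallest of three flat cork flask rings, fixed to the bench: outer diameter 100 mm, hole 40 mm, 25 mm high. Origin: centre of its underside, on the bench; z up. Home of the smallest flask, whose globe's centre is 50 mm above the bench when seated in it. At the start the middle flask is on it.
- ring_medium: The middle of three flat cork flask rings, fixed to the bench: outer diameter 118 mm, hole 54 mm, 25 mm high. Origin: centre of its underside, on the bench; z up. Home of the middle flask, whose globe's centre is 58 mm above the bench when seated in it. At the start the largest flask is on it.
- ring_large: The largest of three flat cork flask rings, fixed to the bench: outer diameter 136 mm, hole 68 mm, 25 mm high. Origin: centre of its underside, on the bench; z up. Home of the largest flask, whose globe's centre is 65 mm above the bench when seated in it. At the start the smallest flask is in it.
- spare_stand: White plastic flask stand, empty at the start: stepped ring fixed to the bench, outer diameter 110 mm, 28 mm high; opening 76 mm at the top, narrowing by a step at 14 mm height to 44 mm; takes any of the flasks. Origin: centre of its underside, on the bench; z up. A flask parked in it has its globe's centre above the bench by 37 mm (smallest), 50 mm (middle) or 64 mm (largest).
- conical_flask: Bystander: small conical glass flask, base 51 mm in diameter, 85 mm high, standing loose. Origin: centre of its underside. Not to be moved.
- beaker: Bystander: empty glass beaker, 54 mm in diameter at the rim, 70 mm high, standing loose. Origin: centre of its underside. Not to be moved.
- weighing_bottle: Bystander: squat glass weighing bottle with a knobbed lid, 54 mm in diameter, 52 mm high, standing loose. Origin: centre of its underside. Not to be moved.
Things that resemble listed ones, but are neither listed nor needed, are in the scene too. Leave any red look-alike of the ring_small alone.

How it is judged (in metres and radians):
On the way:
1. one of the three flasks is parked neck up in the white stand (((horizontal distance between flask_small and spare_stand below 0.012 m and z of flask_small in the frame of spare_stand between 0.0292 and 0.0452 m and angle between flask_small's own z axis and vertical below 0.45 rad) or (horizontal distance between flask_medium and spare_stand below 0.012 m and z of flask_medium in the frame of spare_stand between 0.0424 and 0.0584 m and angle between flask_medium's own z axis and vertical below 0.45 rad) or (horizontal distance between flask_large and spare_stand below 0.012 m and z of flask_large in the frame of spare_stand between 0.0562 and 0.0722 m and angle between flask_large's own z axis and vertical below 0.45 rad))), for 0.2 s.
At the end, for the whole second after the job is handed in: Each flask sits on the ring of its own size: globe's centre within 10 mm of the ring's axis and within 6 mm of its seated height (50, 58 and 65 mm above the bench), neck leaning no more than 0.45 rad (about 25 degrees), at rest (horizontal distance between flask_small and ring_small below 0.01 m and z of flask_small in the frame of ring_small between 0.044 and 0.056 m and angle between each of flask_small, flask_medium, flask_large's own z axis and vertical below 0.45 rad and linear speed of each of flask_small, flask_medium, flask_large below 0.02 m/s and angular speed of each of flask_small, flask_medium, flask_large below 0.2 rad/s and horizontal distance between flask_medium and ring_medium below 0.01 m and z of flask_medium in the frame of ring_medium between 0.0518 and 0.0638 m and horizontal distance between flask_large and ring_large below 0.01 m and z of flask_large in the frame of ring_large between 0.059 and 0.071 m); the robot touches nothing.
It fails at once if a flask is dropped or knocked: it moves faster than 0.45 m/s while the fingers do not hold it (a fall of about 10 mm) ((contact force between the fingers and flask_small below 0.05 N and linear speed of flask_small above 0.45 m/s) or (contact force between the fingers and flask_medium below 0.05 N and linear speed of flask_medium above 0.45 m/s) or (contact force between the fingers and flask_large below 0.05 N and linear speed of flask_large above 0.45 m/s)).
It fails at once if a flask is tipped over (past 0.9 rad) (angle between any of flask_small, flask_medium, flask_large's own z axis and vertical above 0.9 rad).
It fails at once if the conical flask, the beaker or the weighing bottle is disturbed (moved more than 20 mm) (distance of any of conical_flask, beaker, weighing_bottle from where it was at the start of the episode above 0.02 m).
It also fails if it takes over 109 s, if anything falls off the work surface, if the arm or the gripper's body presses on something with over 40 N, if the wrist force passes 120 N, or if a joint passes its speed limit or range.

## Working session

There is one attempt and no reset: what is moved stays moved. The work goes in short steps, Python scripts to look and compute and a shell command to move; the robot and the scene stay as the last step left them, time stands still between calls to the robot, and variables do not carry over. Pictures are saved under pics/ and viewed, about 12 in all and at most 16, crops included, and the job is handed in when it is done.

```bash
ls; mkdir -p pics
cat > h.py <<'E'
import numpy as np, cv2
from plant import get_obs, capture, bot, spot_in
def spots(cam, things):
    c=capture(cam); T=np.array(c["cam_to_world"])
    for t in things:
        for d in spot_in(t,cam)[:4]:
            p=T@np.r_[d["xyz"],1]; q=d["xyz"]
            u=c["cx"]+c["fx"]*q[0]/-q[2]; v=c["cy"]-c["fy"]*q[1]/-q[2]
            print(cam,t,round(d["score"],2),p[:3].round(0),"px",round(u),round(v))
    return c
def save(c,name): cv2.imwrite("pics/"+name,c["img"][:,:,::-1])
E
python3 - <<'E'
from h import *
N="flask_small flask_medium flask_large ring_small ring_medium ring_large spare_stand conical_flask beaker weighing_bottle".split()
for k in ("scene","top"):
    c=spots(k,N); save(c,k+"0.png"); print(c["fx"],c["cx"],c["cy"],np.array(c["cam_to_world"]).round(2).tolist())
print(get_obs())
E
```

```text
pics
scene flask_small 0.67 [639. -71.  56.] px 211 192
scene flask_medium 0.75 [459. 289.  94.] px 341 245
scene flask_large 0.55 [ 450. -253.  110.] px 230 115
scene ring_small 0.83 [429. 419.  24.] px 379 288
scene ring_small 0.71 [473. 298.  28.] px 335 261
scene ring_medium 0.62 [ 458. -232.   25.] px 233 138
scene ring_large 0.88 [647. -57.  26.] px 212 202
scene spare_stand 0.9 [634. 155.  30.] px 256 253
scene conical_flask 0.54 [451.  89.  43.] px 294 201
scene beaker 0.61 [ 643. -332.   46.] px 168 140
scene weighing_bottle 0.53 [456. -71.  42.] px 261 166
395.3319708364653 256.4074647057204 195.22566945600656 [[-0.82, -0.49, 0.31, 890.13], [0.57, -0.68, 0.45, 538.05], [-0.01, 0.55, 0.84, 1024.9], [0.0, 0.0, 0.0, 1.0]]
top flask_small 0.69 [623. -77.  58.] px 294 165
top flask_medium 0.59 [433. 261.  92.] px 167 229
top flask_medium 0.18 [623. -79.  55.] px 294 165
top flask_large 0.93 [ 425. -259.  108.] px 364 236
top ring_small 0.86 [424. 412.  21.] px 118 233
top ring_small 0.61 [424. 242.  23.] px 178 235
top ring_medium 0.8 [ 413. -232.   26.] px 348 243
top ring_larg
[... 476 characters left out ...]
8, 1387.12], [0.0, 0.0, 0.0, 1.0]]
{'time': 1.1, 'joint_positions': array([-1.43300278e+00,  3.41989149e-01,  1.52409178e+00, -1.23099642e-05,
        1.27539433e+00, -1.45938038e-01]), 'dq': array([-0.00065256, -0.00062566,  0.00095589, -0.00020863,  0.00083159,
        0.00055421]), 'tau': array([ 4.80895878e-06, -4.31137276e+01, -2.44477808e+01,  7.17705488e-02,
        4.84081660e-02, -9.55899338e-06]), 'tool_pos': array([ 147.02068142, -504.01633271,  248.74901729]), 'tcp_rot': array([3.14147822e+00, 2.87229097e-05, 2.83735164e-01]), 'contact_force': array([-0.08168457, -0.20044969, -0.02711984]), 'moment': array([-0.02937666,  0.00394167,  0.00559523]), 'grip_width': 91.82206970469068}
```

Run:
```python
import cv2
for k in("scene","top"):
    a=cv2.imread(f"pics/{k}0.png"); cv2.imwrite(f"pics/{k}1.png",cv2.resize(a,(800,600),interpolation=cv2.INTER_CUBIC))
```

```text
(no output)
```

View pics/scene1.png

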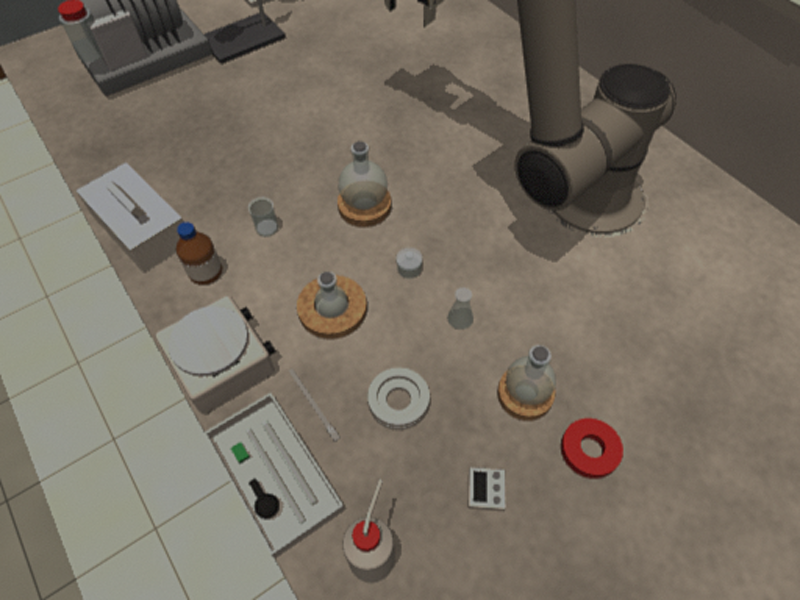

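View pics/top1.png

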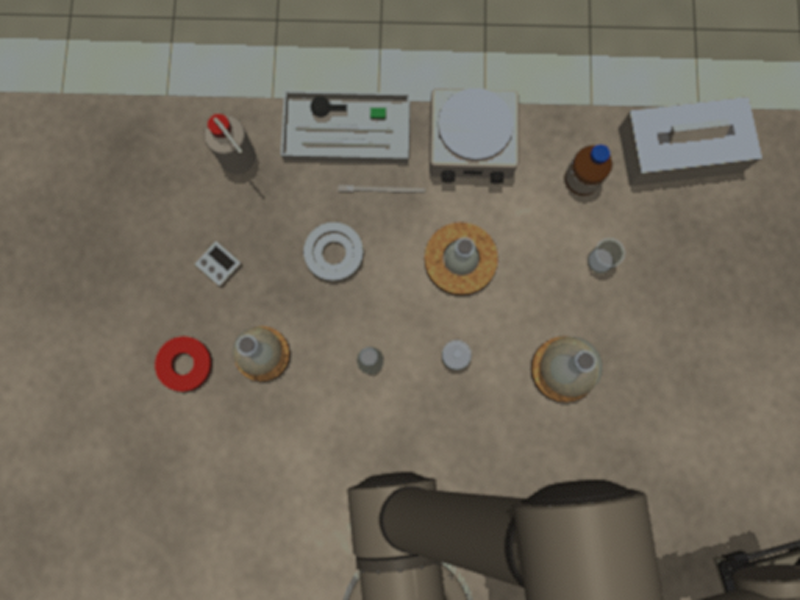

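The layout matches the networks' results, here in 800×600 top-view pixels:
- Small flask (462,250) in the large cork ring.
- Medium flask (250,350) on the small cork ring.
- Large flask (575,365) on the medium cork ring.
- White stand at (334,251).

The possible confusion is the red ring at (183,364), which is the look-alike of ring_small. The right one is the cork ring under the medium flask at (262,355). The amber bottle and the wash bottle resemble flasks, but neither has a clear globe. Next I'll measure accurately and check with close crops.

```bash
cat >> h.py <<'E'
def proj(c,P):
    P=np.atleast_2d(P).astype(float); T=np.linalg.inv(np.array(c["cam_to_world"]))
    q=P@T[:3,:3].T+T[:3,3]
    return np.c_[c["cx"]+c["fx"]*q[:,0]/-q[:,2], c["cy"]-c["fy"]*q[:,1]/-q[:,2]]
def circ(x,y,z,r,n=60):
    a=np.linspace(0,2*np.pi,n); return np.c_[x+r*np.cos(a),y+r*np.sin(a),0*a+z]
def sil(c,x,y,r,h):
    p=np.vstack([proj(c,circ(x,y,0,r)),proj(c,circ(x,y,h,r))])
    m=np.zeros((384,512),np.uint8); hull=cv2.convexHull(p.astype(np.float32))[:,0]
    cv2.fillPoly(m,[np.round(hull*16).astype(np.int32)],255,lineType=cv2.LINE_AA,shift=4); return m/255.
def mask(c,white):
    H=cv2.cvtColor(c["img"],cv2.COLOR_RGB2HSV).astype(int)
    return ((H[...,1]<45)&(H[...,2]>140)) if white else ((H[...,0]>6)&(H[...,0]<20)&(H[...,1]>105))
E
python3 - <<'E'
from h import *
from scipy.optimize import minimize
R={"ring_small":(424,245,50,25,0),"ring_medium":(418,-238,59,25,0),"ring_large":(630,-80,68,25,0),"stand":(635,154,55,28,1)}
C={k:capture(k) for k in("scene","top")}
for n,(x,y,r,h,w) in R.items():
    def cost(p,cs):
        s=0
        for c in cs:
            m=mask(c,w); S=sil(c,p[0],p[1],r,h); near=sil(c,x,y,r+25,h)>0
            s+=((1-S)*(m&near)).sum()+0.3*(S*(~m)).sum()
        return s
    for k,cs in (("scene",[C["scene"]]),("top",[C["top"]]),("both",C.values())):
        o=minimize(cost,(x,y),args=(list(cs),),method="Nelder-Mead",options=dict(initial_simplex=[(x-8,y-8),(x+10,y-3),(x,y+10)],xatol=.1))
        print(n,k,o.x.round(1),round(o.fun))
# stopper triangulate guess check overlay
F={"s":(630,-80,32,32,79),"m":(424,245,62.5,42.5,98.5),"l":(418,-238,70,52.5,110)}
rows=[]
for k in C:
    row=[]
    for n,(x,y,z,r,t) in F.items():
        im=cv2.resize(C[k]["img"],None,fx=8,fy=8,interpolation=cv2.INTER_CUBIC)
        u,v=((proj(C[k],(x,y,z+40))[0])*8).astype(int)
        row.append(cv2.resize(im[max(v-240,0):v+240,u-240:u+240],(264,264))); print(k,n,"origin px",(u-240)/8,(v-240)/8,"scale",480/264/8)
    rows.append(np.hstack(row))
cv2.imwrite("pics/crops.png",np.vstack(rows)[:,:,::-1])
E
```

```text
ring_small scene [442.8 270.9] 224
ring_small top [444.8 271.2] 253
ring_small both [445.5 272.6] 479
ring_medium scene [ 430.3 -276.5] 164
ring_medium top [ 434.3 -267. ] 379
ring_medium both [ 435.  -270.6] 544
ring_large scene [631.4 -83.8] 192
ring_large top [633.1 -81.7] 202
ring_large both [633.2 -81.9] 399
stand scene [634.4 145.5] 169
stand top [643.9 155.6] 193
stand both [638.1 150.9] 367
scene s origin px 181.25 155.5 scale 0.22727272727272727
scene m origin px 310.375 194.25 scale 0.22727272727272727
scene l origin px 210.875 83.75 scale 0.22727272727272727
top s origin px 265.25 131.75 scale 0.22727272727272727
top m origin px 142.375 201.875 scale 0.22727272727272727
top l origin px 326.0 208.75 scale 0.22727272727272727
```

View pics/crops.png

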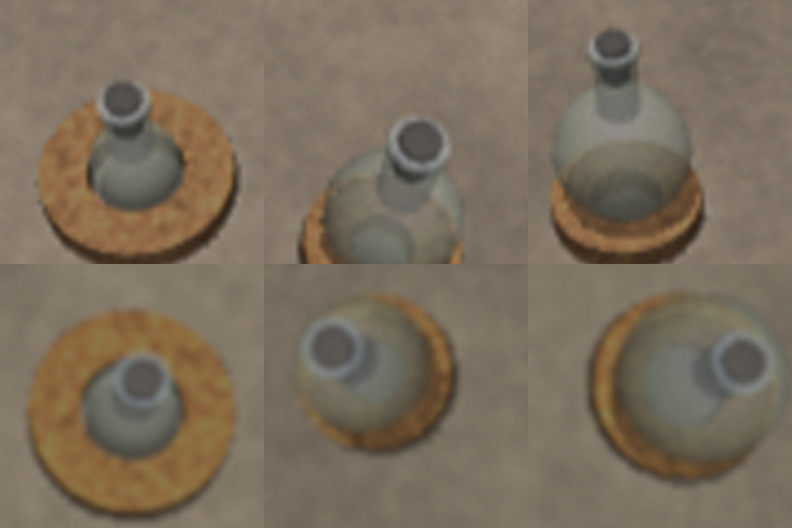

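The crops confirm the choice: the small flask is in the large cork ring, the medium on the small cork ring (not the red one), and the large on the medium. Crop pixels of the stoppers:

| Flask | Scene | Top |
|---|---|---|
| Small | (123,98) | (145,380) |
| Medium | (418,140) | (332,346) |
| Large | (612,45) | (742,361) |

Next I'll refine the rings and triangulate the stoppers.

Run:
```python
from h import *
from scipy.optimize import minimize, least_squares
R={"ring_small":(446,272,50,25,0),"ring_medium":(436,-270,59,25,0),"ring_large":(633,-82,68,25,0),"stand":(638,151,55,28,1)}
C={k:capture(k) for k in("scene","top")}
im=C["top"]["img"];print(im[162,205:222,:].tolist()[:3])
for n,(x,y,r,h,w) in R.items():
    def cost(p,cs,f=.3):
        s=0
        for c in cs:
            m=mask(c,0)if not w else cv2.cvtColor(c["img"],cv2.COLOR_RGB2HSV)[...,1]<35
            S=sil(c,p[0],p[1],r,h); near=sil(c,x,y,r+25,h)>0
            s+=((1-S)*(m&near)).sum()+f*(S*(~m)).sum()
        return s
    for k,cs in (("scene",[C["scene"]]),("top",[C["top"]]),("both",C.values())):
        o=minimize(cost,(x,y),args=(list(cs),),method="Nelder-Mead",options=dict(initial_simplex=[(x-8,y-8),(x+10,y-3),(x,y+10)],xatol=.1))
        print(n,k,o.x.round(1),round(o.fun))
for n,a,b,g in (("s",(209.2,177.8),(298.2,158.1),(630,-80,111)),("m",(345.4,226.1),(157.8,220.5),(440,270,161)),("l",(230,94),(374.6,230.8),(435,-270,180))):
    f=lambda P:np.r_[proj(C["scene"],P)[0]-a,proj(C["top"],P)[0]-b]
    o=least_squares(f,g); print(n,o.x.round(1),o.fun.round(1))
```

```text
[[125, 130, 128], [103, 102, 95], [97, 90, 78]]
ring_small scene [442.5 271.1] 224
ring_small top [447.5 276.1] 254
ring_small both [446.2 272.1] 481
ring_medium scene [ 432.7 -274.4] 165
ring_medium top [ 432.1 -265.4] 377
ring_medium both [ 435.  -270.4] 544
ring_large scene [630.2 -88.2] 188
ring_large top [633.7 -82.6] 201
ring_large both [633.1 -81.7] 396
stand scene [635.6 148.4] 109
stand top [641.  154.2] 70
stand both [639. 153.] 197
s [631.2 -84.3 107.6] [-0.3 -0.1 -0.2  0.3]
m [446.8 274.  160.6] [-0.1 -0.  -0.1  0.1]
l [ 433.5 -270.2  177.7] [-0. -0. -0.  0.]
```

```bash
python3 -m handwheel '[[[40.3,35.1,0],[0,0,0]],[[40.3,35.1,0],[0,0,0]],[[40.3,35.1,0],[0,0,0]],[[40.3,35.1,0],[0,0,0]],[[40.3,35.1,0],[0,0,0]],[[40.3,35.1,0],[0,0,0]],[[40.3,35.1,0],[0,0,0]],[[40.3,35.1,0],[0,0,0]],[[40.3,35.1,0],[0,0,0]],[[40.3,35.1,0],[0,0,0]],[[40.3,35.1,0],[0,0,0]],[[40.3,35.1,0],[0,0,0]]]' 0
python3 - <<'E'
from h import *
print(get_obs()["time"],get_obs()["tool_pos"],get_obs()["tcp_rot"])
c=capture("wrist"); print(c["fx"],c["cx"],c["cy"],np.array(c["cam_to_world"]).round(2).tolist())
T=np.array(c["cam_to_world"])
for t in("flask_small","ring_large","spare_stand"):
    for d in spot_in(t,"wrist")[:2]: print(t,d["score"],(T@np.r_[d["xyz"],1])[:3].round(0))
save(c,"w0.png")
E
```

```text
time: 2.8
tool_pos: [631.8, -81.5, 248.7]
tcp_rot: [3.141, -0.0, 0.284]
contact_force: [0.4, -0.1, 0.8]
grip_width: 91.9
2.8 [631.84208773 -81.49349941 248.74073883] [ 3.14125081e+00 -7.92107638e-05  2.83864518e-01]
297.3186396354542 254.15854126149148 190.97311390350558 [[0.28, 0.91, 0.29, 710.62], [-0.96, 0.27, 0.09, -59.3], [0.0, -0.3, 0.95, 384.85], [0.0, 0.0, 0.0, 1.0]]
flask_small 0.84 [642. -79.  61.]
ring_large 0.63 [644. -79.  23.]
spare_stand 0.62 [635. 152.  27.]
spare_stand 0.54 [643. -81.  62.]
```

View pics/w0.png

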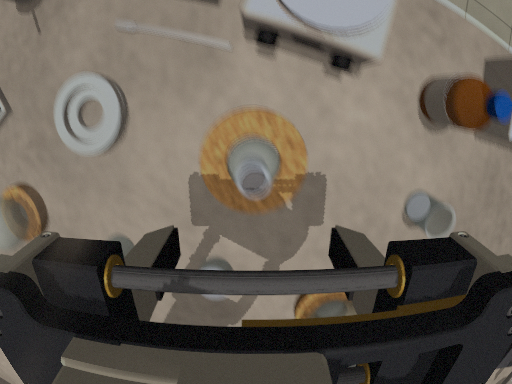

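Wrist view: the stopper is at (257,181), the ring_large outline is centred near (254,160), and the stand is centred near (90,114) and unobstructed. I'll back-project these for a third measurement.

```bash
cat >> h.py <<'E'
def wback(c,u,v,z):
    T=np.array(c["cam_to_world"]); a,b=(u-c["cx"])/c["fx"],(v-c["cy"])/c["fy"]; th=np.hypot(a,b)
    d=np.array([a/th*np.sin(th),-b/th*np.sin(th),-np.cos(th)]) if th>0 else np.array([0,0,-1.])
    d=T[:3,:3]@d; return T[:3,3]+d*(z-T[2,3])/d[2]
E
python3 - <<'E'
from h import *
c=capture("wrist")
for n,u,v,z in(("stopper",257,181,111),("ringL",254,160,25),("stand",90,114,28)): print(n,wback(c,u,v,z).round(1))
E
```

```text
stopper [636.1 -84.1 111. ]
ringL [637.7 -80.6  25. ]
stand [641.3 145.4  28. ]
```

```bash
python3 -m handwheel '[[[1.5,-1.5,-40],[0,0,0]],[[0,0,-40],[0,0,0]],[[0,0,-40],[0,0,0]],[[0,0,-25],[0,0,0]],[[0,0,-16],[0,0,0]],[[0,0,0],[0,0,0]]]' 0
python3 -m handwheel '[[[0,0,0],[0,0,0]],[[0,0,0],[0,0,0]],[[0,0,0],[0,0,0]],[[0,0,0],[0,0,0]],[[0,0,0],[0,0,0]],[[0,0,0],[0,0,0]],[[0,0,0],[0,0,0]],[[0,0,0],[0,0,0]]]' 1
python3 -c "
from h import *;save(capture('wrist'),'w1.png')"
```

```text
time: 3.8
tool_pos: [631.4, -85.0, 87.2]
tcp_rot: [-3.141, 0.001, 0.283]
contact_force: [0.7, -0.0, -0.2]
grip_width: 92.0
time: 4.8
tool_pos: [632.1, -84.3, 87.7]
tcp_rot: [-3.142, 0.0, 0.284]
contact_force: [-0.3, 0.3, 0.0]
grip_width: 35.8
```

View pics/w1.png

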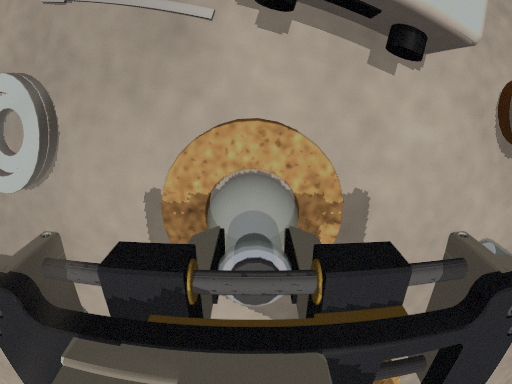

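The fingers straddle the neck, which is at (255,255), just below the bead. At 35.8 mm they may still be closing, so I'll wait and then lift slightly.

```bash
python3 -m handwheel '[[[0,0,0],[0,0,0]],[[0,0,0],[0,0,0]],[[0,0,0],[0,0,0]],[[0,0,0],[0,0,0]]]' 1
python3 -m handwheel '[[[0,0,5],[0,0,0]],[[0,0,10],[0,0,0]],[[0,0,15],[0,0,0]],[[0,0,15],[0,0,0]],[[0,0,15],[0,0,0]],[[0,0,0],[0,0,0]]]' 1
```

```text
time: 5.35
tool_pos: [632.1, -84.3, 87.7]
tcp_rot: [3.142, 0.0, 0.284]
contact_force: [-0.3, 1.1, -0.6]
grip_width: 35.5
time: 6.1
tool_pos: [633.0, -84.5, 149.7]
tcp_rot: [3.14, -0.003, 0.284]
contact_force: [-0.5, -0.2, -1.2]
grip_width: 35.8
```

```bash
python3 -m handwheel '[[[0,15,0],[0,0,0]],[[1,30,0],[0,0,0]],[[1,35,0],[0,0,0]],[[1,40,0],[0,0,0]],[[1,40,0],[0,0,0]],[[1,35,0],[0,0,0]],[[1,25,0],[0,0,0]],[[0,14,0],[0,0,0]],[[0,0,0],[0,0,0]],[[0,0,0],[0,0,0]]]'
python3 - <<'E'
from h import *
s=capture('scene'); t=capture('top'); w=capture('wrist')
def cr(c,p,k=4):
    u,v=proj(c,p)[0].astype(int); return cv2.resize(c["img"][v-45:v+55,u-50:u+50],(380,380),interpolation=cv2.INTER_CUBIC)
P=(638,151,70)
cv2.imwrite("pics/p1.png",np.hstack([cr(s,P),cv2.resize(w["img"][60:340,110:400],(394,380))])[:,:,::-1])
print(get_obs()["tool_pos"])
E
```

```text
time: 7.35
tool_pos: [638.0, 148.9, 147.5]
tcp_rot: [3.141, 0.001, 0.283]
contact_force: [0.3, -0.6, -0.9]
grip_width: 35.2
[638.23179597 148.6255932  147.7510545 ]
```

View pics/p1.png

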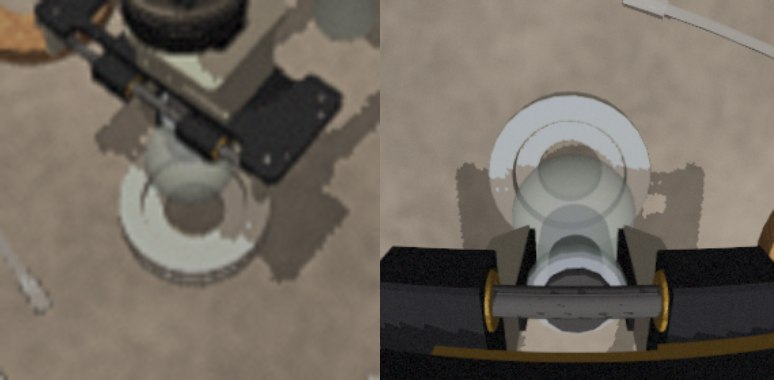

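The flask hangs upright in the jaws, with the globe at crop (574,200), and the stand's opening is right under it, centred at column 570. It is about 3 mm short in +y, so I'll correct that and lower it.

```bash
python3 -m handwheel '[[[0,3,-10],[0,0,0]],[[0,0,-18],[0,0,0]],[[0,0,-15],[0,0,0]],[[0,0,-6],[0,0,0]],[[0,0,-3],[0,0,0]],[[0,0,0],[0,0,0]],[[0,0,0],[0,0,0]]]'
python3 -m handwheel '[[[0,0,-1],[0,0,0]],[[0,0,-1],[0,0,0]],[[0,0,-1],[0,0,0]],[[0,0,0],[0,0,0]],[[0,0,0],[0,0,0]]]'
```

```text
time: 8.38
tool_pos: [638.5, 152.7, 96.3]
tcp_rot: [3.141, -0.001, 0.284]
contact_force: [0.5, -0.4, -0.9]
grip_width: 35.8
time: 9.0
tool_pos: [638.3, 152.7, 93.2]
tcp_rot: [3.141, -0.001, 0.284]
contact_force: [-0.4, -0.4, 3.8]
grip_width: 35.8
```

Contact came at the expected height. Now I'll release and back off.

```bash
python3 -m handwheel '[[[0,0,0],[0,0,0]],[[0,0,0],[0,0,0]],[[0,0,0],[0,0,0]],[[0,0,0],[0,0,0]],[[0,0,0],[0,0,0]],[[0,0,0],[0,0,0]],[[0,0,0],[0,0,0]],[[0,0,0],[0,0,0]],[[0,0,0],[0,0,0]]]' 0
python3 -m handwheel '[[[0,0,20],[0,0,0]],[[0,0,40],[0,0,0]],[[0,0,50],[0,0,0]],[[0,0,50],[0,0,0]],[[0,0,0],[0,0,0]],[[0,0,0],[0,0,0]]]' 0
python3 - <<'E'
from h import *
s=capture('scene'); w=capture('wrist'); t=capture("top")
def cr(c,p):
    u,v=proj(c,p)[0].astype(int); return cv2.resize(c["img"][v-45:v+55,u-50:u+50],(380,380),interpolation=cv2.INTER_CUBIC)
P=(638,151,70)
print(proj(s,P).astype(int))
cv2.imwrite("pics/p2.png",np.hstack([cr(s,P),cv2.resize(w["img"][60:340,110:400],(394,380))])[:,:,::-1])
E
```

```text
time: 10.12
tool_pos: [638.1, 152.7, 92.7]
tcp_rot: [3.141, 0.0, 0.284]
contact_force: [0.3, -0.7, 0.0]
grip_width: 91.5
time: 10.88
tool_pos: [637.7, 152.6, 252.1]
tcp_rot: [-3.142, 0.001, 0.284]
contact_force: [-0.5, -0.4, 0.1]
grip_width: 91.9
[[254 245]]
```

View pics/p2.png

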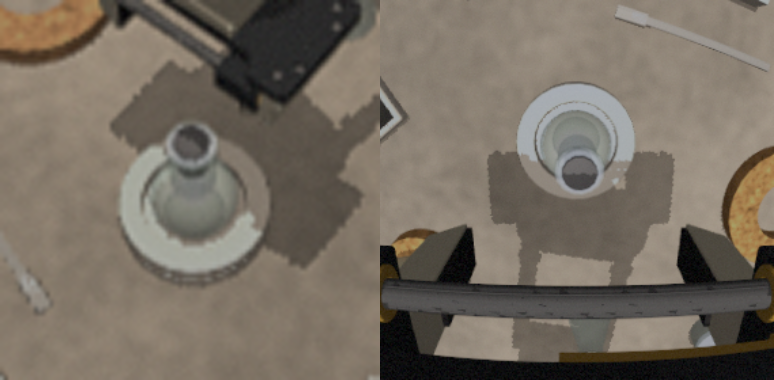

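The small flask sits upright and centred in the stand, with its stopper at crop (190,145) in the scene view. Next is the large flask.

```bash
python3 -m handwheel '[[[-18.5,-38.5,0],[0,0,0]],[[-18.5,-38.5,0],[0,0,0]],[[-18.5,-38.5,0],[0,0,0]],[[-18.5,-38.5,0],[0,0,0]],[[-18.5,-38.5,0],[0,0,0]],[[-18.5,-38.5,0],[0,0,0]],[[-18.5,-38.5,0],[0,0,0]],[[-18.5,-38.5,0],[0,0,0]],[[-18.5,-38.5,0],[0,0,0]],[[-18.5,-38.5,0],[0,0,0]],[[-18.5,-38.5,0],[0,0,0]],[[0,0,0],[0,0,0]]]' 0
python3 - <<'E'
from h import *
c=capture("wrist"); save(c,"w2.png"); print(get_obs()["tool_pos"])
E
```

```text
time: 12.52
tool_pos: [433.2, -272.8, 251.7]
tcp_rot: [-3.14, 0.001, 0.28]
contact_force: [-0.3, 0.8, 0.1]
grip_width: 91.7
[ 433.89504272 -271.42633909  251.75236343]
```

View pics/w2.png

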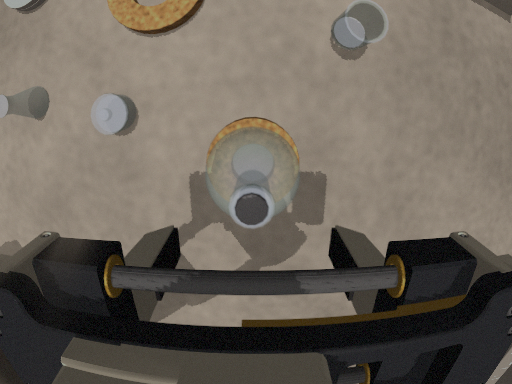

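The large flask's stopper is at (252,209), centred between the jaws. Descending and gripping.

```bash
python3 -m handwheel '[[[0,0,-30],[0,0,0]],[[0,0,-35],[0,0,0]],[[0,0,-25],[0,0,0]],[[0,0,-14],[0,0,0]],[[0,0,0],[0,0,0]]]' 0
python3 -m handwheel '[[[0,0,0],[0,0,0]],[[0,0,0],[0,0,0]],[[0,0,0],[0,0,0]],[[0,0,0],[0,0,0]],[[0,0,0],[0,0,0]],[[0,0,0],[0,0,0]],[[0,0,0],[0,0,0]],[[0,0,0],[0,0,0]],[[0,0,0],[0,0,0]],[[0,0,0],[0,0,0]],[[0,0,0],[0,0,0]],[[0,0,0],[0,0,0]]]' 1
python3 -m handwheel '[[[0,0,5],[0,0,0]],[[0,0,10],[0,0,0]],[[0,0,20],[0,0,0]],[[0,0,20],[0,0,0]],[[0,0,15],[0,0,0]],[[0,0,0],[0,0,0]]]' 1
```

```text
time: 13.2
tool_pos: [434.6, -269.9, 148.0]
tcp_rot: [-3.14, 0.001, 0.285]
contact_force: [0.7, 0.1, 0.8]
grip_width: 91.6
time: 14.7
tool_pos: [434.6, -270.8, 148.7]
tcp_rot: [3.142, 0.0, 0.284]
contact_force: [-0.4, 0.1, 0.3]
grip_width: 35.3
time: 15.45
tool_pos: [435.1, -271.2, 220.0]
tcp_rot: [3.139, -0.002, 0.284]
contact_force: [-1.1, 0.6, -1.6]
grip_width: 35.9
```

```bash
python3 -m handwheel '[[[10,10,0],[0,0,0]],[[20,19,0],[0,0,0]],[[25,24,0],[0,0,0]],[[29,27,0],[0,0,0]],[[30,28,0],[0,0,0]],[[29,27,0],[0,0,0]],[[25,24,0],[0,0,0]],[[20,19,0],[0,0,0]],[[10,11,0],[0,0,0]],[[0,0,0],[0,0,0]],[[0,0,0],[0,0,0]]]'
python3 - <<'E'
from h import *
s=capture('scene'); w=capture('wrist')
P=(633,-82,90)
u,v=proj(s,P)[0].astype(int)
cv2.imwrite("pics/p3.png",np.hstack([cv2.resize(s["img"][v-50:v+50,u-50:u+50],(380,380),interpolation=cv2.INTER_CUBIC),cv2.resize(w["img"][60:340,110:400],(394,380))])[:,:,::-1])
E
```

```text
time: 16.82
tool_pos: [632.0, -82.3, 218.4]
tcp_rot: [-3.142, 0.001, 0.283]
contact_force: [0.2, -0.4, -1.5]
grip_width: 35.8
```

View pics/p3.png

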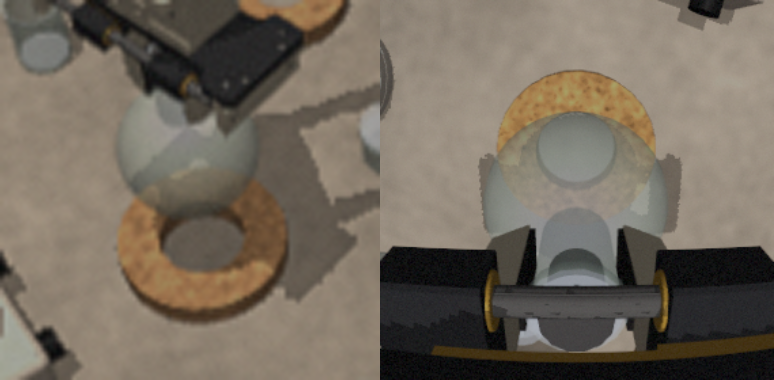

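Run:
```python
from h import *
c=capture("wrist")
print(wback(c,255,169.8,25).round(1), wback(c,255,169.8,0).round(1), wback(c,255,60+70*.737,25).round(1))
```

```text
[634.4 -83.8  25. ] [628.6 -85.6   0. ] [697.8 -65.3  25. ]
```

The hole is centred at crop (577,149), which back-projects to (633,-84). The arm is at (632,-82), so the alignment is fine and I'll lower the flask.

```bash
python3 -m handwheel '[[[1,-1,-15],[0,0,0]],[[0,0,-22],[0,0,0]],[[0,0,-20],[0,0,0]],[[0,0,-10],[0,0,0]],[[0,0,-4],[0,0,0]],[[0,0,0],[0,0,0]],[[0,0,0],[0,0,0]]]'
python3 -m handwheel '[[[0,0,-1],[0,0,0]],[[0,0,-1],[0,0,0]],[[0,0,-1],[0,0,0]],[[0,0,0],[0,0,0]],[[0,0,0],[0,0,0]]]'
```

```text
time: 17.85
tool_pos: [634.0, -82.9, 148.6]
tcp_rot: [3.141, -0.001, 0.284]
contact_force: [0.6, -0.7, -0.8]
grip_width: 35.1
time: 18.48
tool_pos: [633.6, -82.8, 144.7]
tcp_rot: [3.142, 0.0, 0.284]
contact_force: [0.8, -0.4, -1.9]
grip_width: 35.6
```

```bash
python3 -m handwheel '[[[0,0,-1],[0,0,0]],[[0,0,-0.5],[0,0,0]],[[0,0,-0.5],[0,0,0]],[[0,0,0],[0,0,0]],[[0,0,0],[0,0,0]]]'
```

```text
time: 19.1
tool_pos: [634.1, -82.7, 143.8]
tcp_rot: [3.141, -0.002, 0.284]
contact_force: [0.5, 0.6, 5.2]
grip_width: 35.4
```

Contact (5 N) came at the expected height. Releasing and lifting.

```bash
python3 -m handwheel '[[[0,0,0],[0,0,0]],[[0,0,0],[0,0,0]],[[0,0,0],[0,0,0]],[[0,0,0],[0,0,0]],[[0,0,0],[0,0,0]],[[0,0,0],[0,0,0]],[[0,0,0],[0,0,0]],[[0,0,0],[0,0,0]],[[0,0,0],[0,0,0]]]' 0
python3 -m handwheel '[[[0,0,20],[0,0,0]],[[0,0,30],[0,0,0]],[[0,0,30],[0,0,0]],[[0,0,26],[0,0,0]],[[0,0,0],[0,0,0]],[[0,0,0],[0,0,0]]]' 0
python3 - <<'E'
from h import *
s=capture('scene'); w=capture('wrist')
P=(633,-82,90)
u,v=proj(s,P)[0].astype(int)
cv2.imwrite("pics/p4.png",np.hstack([cv2.resize(s["img"][v-50:v+50,u-50:u+50],(380,380),interpolation=cv2.INTER_CUBIC),cv2.resize(w["img"][60:340,110:400],(394,380))])[:,:,::-1])
E
```

```text
time: 20.23
tool_pos: [633.6, -82.8, 142.7]
tcp_rot: [3.141, 0.0, 0.284]
contact_force: [0.2, -0.1, 0.9]
grip_width: 91.9
time: 20.98
tool_pos: [633.1, -82.7, 247.5]
tcp_rot: [-3.141, 0.002, 0.284]
contact_force: [-0.1, -0.1, -1.0]
grip_width: 91.6
```

View pics/p4.png

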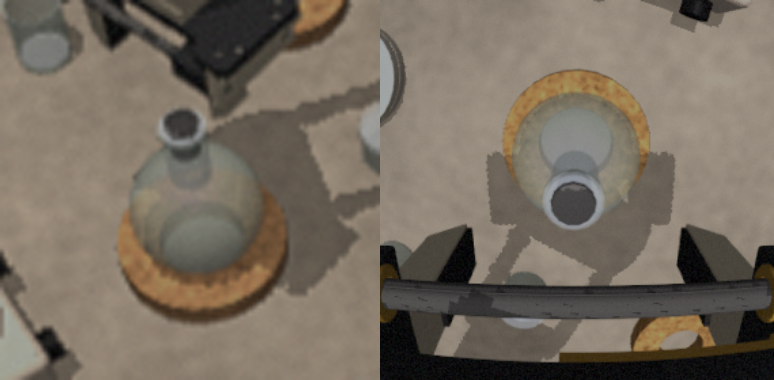

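The large flask is seated upright on ring_large, with its stopper at crop (183,125). Next is the medium flask.

```bash
python3 -m handwheel '[[[-18.6,35.6,0],[0,0,0]],[[-18.6,35.6,0],[0,0,0]],[[-18.6,35.6,0],[0,0,0]],[[-18.6,35.6,0],[0,0,0]],[[-18.6,35.6,0],[0,0,0]],[[-18.6,35.6,0],[0,0,0]],[[-18.6,35.6,0],[0,0,0]],[[-18.6,35.6,0],[0,0,0]],[[-18.6,35.6,0],[0,0,0]],[[-18.6,35.6,0],[0,0,0]],[[0,0,0],[0,0,0]],[[0,0,0],[0,0,0]]]' 0
python3 - <<'E'
from h import *
c=capture("wrist"); save(c,"w3.png"); print(get_obs()["tool_pos"])
E
```

```text
time: 22.58
tool_pos: [447.6, 272.8, 248.1]
tcp_rot: [3.141, 0.001, 0.284]
contact_force: [0.6, -0.5, 1.0]
grip_width: 92.1
[447.92313668 272.41430762 248.23226019]
```

View pics/w3.png

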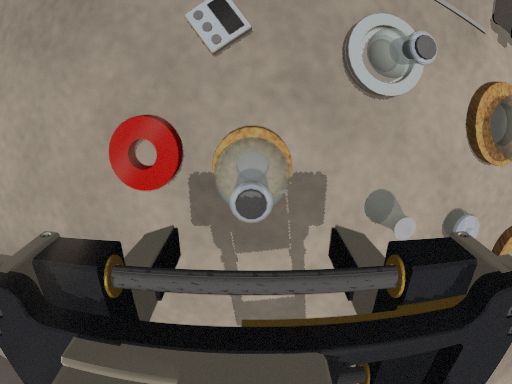

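The medium flask's stopper is at (251,202), centred between the jaws. The red ring at (145,152) is clear of the fingers. Descending.

```bash
python3 -m handwheel '[[[0,0,-35],[0,0,0]],[[0,0,-40],[0,0,0]],[[0,0,-27],[0,0,0]],[[0,0,-15],[0,0,0]],[[0,0,0],[0,0,0]]]' 0
python3 -m handwheel '[[[0,0,0],[0,0,0]],[[0,0,0],[0,0,0]],[[0,0,0],[0,0,0]],[[0,0,0],[0,0,0]],[[0,0,0],[0,0,0]],[[0,0,0],[0,0,0]],[[0,0,0],[0,0,0]],[[0,0,0],[0,0,0]],[[0,0,0],[0,0,0]],[[0,0,0],[0,0,0]],[[0,0,0],[0,0,0]],[[0,0,0],[0,0,0]]]' 1
python3 -m handwheel '[[[0,0,5],[0,0,0]],[[0,0,10],[0,0,0]],[[0,0,20],[0,0,0]],[[0,0,25],[0,0,0]],[[0,0,20],[0,0,0]],[[0,0,10],[0,0,0]],[[0,0,0],[0,0,0]]]' 1
```

```text
time: 23.25
tool_pos: [447.7, 272.4, 131.1]
tcp_rot: [3.141, 0.002, 0.283]
contact_force: [-0.0, 0.1, 0.1]
grip_width: 91.8
time: 24.75
tool_pos: [447.6, 273.2, 131.8]
tcp_rot: [3.142, -0.0, 0.284]
contact_force: [0.0, 0.5, 0.5]
grip_width: 35.8
time: 25.62
tool_pos: [447.8, 273.2, 222.3]
tcp_rot: [-3.142, -0.001, 0.284]
contact_force: [-0.4, 0.1, -1.4]
grip_width: 35.7
```

```bash
python3 -m handwheel '[[[0,-10,0],[0,0,0]],[[-1,-20,0],[0,0,0]],[[-1,-30,0],[0,0,0]],[[-1,-36,0],[0,0,0]],[[-1,-36,0],[0,0,0]],[[-1,-36,0],[0,0,0]],[[-1,-36,0],[0,0,0]],[[-1,-36,0],[0,0,0]],[[-1,-36,0],[0,0,0]],[[-1,-36,0],[0,0,0]]]'
python3 -m handwheel '[[[-1,-36,0],[0,0,0]],[[-1,-36,0],[0,0,0]],[[-1,-36,0],[0,0,0]],[[-1,-36,0],[0,0,0]],[[-1,-36,0],[0,0,0]],[[0,-26,0],[0,0,0]],[[0,-16,0],[0,0,0]],[[0,-10,0],[0,0,0]],[[0,0,0],[0,0,0]],[[0,0,0],[0,0,0]]]'
python3 - <<'E'
from h import *
s=capture('scene'); w=capture('wrist')
P=(434,-271,80)
u,v=proj(s,P)[0].astype(int)
cv2.imwrite("pics/p5.png",np.hstack([cv2.resize(s["img"][v-50:v+50,u-50:u+50],(380,380),interpolation=cv2.INTER_CUBIC),cv2.resize(w["img"][60:340,110:400],(394,380))])[:,:,::-1])
E
```

```text
time: 26.88
tool_pos: [437.5, -40.9, 221.4]
tcp_rot: [-3.142, 0.001, 0.283]
contact_force: [-0.0, 0.4, -1.8]
grip_width: 35.8
time: 28.12
tool_pos: [433.6, -270.0, 221.7]
tcp_rot: [-3.141, 0.0, 0.285]
contact_force: [0.7, -0.3, -1.3]
grip_width: 35.5
```

View pics/p5.png

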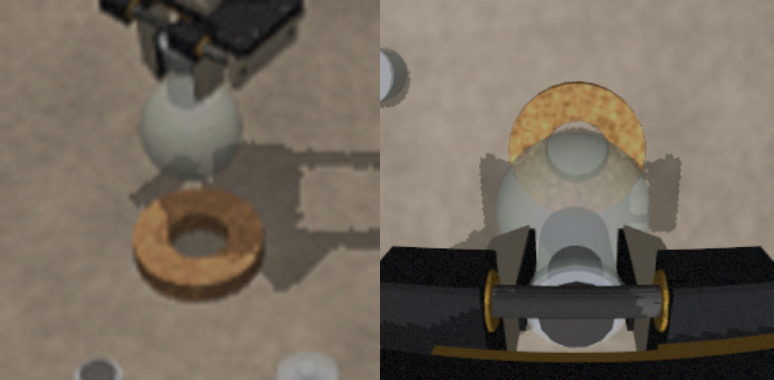

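Run:
```python
from h import *
from scipy.optimize import minimize
c=capture("wrist")
e=wback(c,255.4,120.4,25); print(e.round(1),(e-59*np.array([.96,.28,0])).round(1))
s=capture("scene"); x,y=434,-270
m=mask(s,0)|(cv2.cvtColor(s["img"],cv2.COLOR_RGB2HSV)[...,1]>95)
def cost(p):
    S=sil(s,*p,59,25); return ((1-S)*(m&(sil(s,x,y,80,25)>0))).sum()+.3*(S*(~m)).sum()
o=minimize(cost,(x,y),method="Nelder-Mead",options=dict(initial_simplex=[(x-8,y-8),(x+10,y-3),(x,y+10)])); print(o.x,o.fun)
```

```text
[ 490.  -255.8   25. ] [ 433.3 -272.3   25. ]
[ 432.8586731 -274.5766449] 59.870588235294115
```

Medium ring is at about (433.5,-272), with its hole visible at crop (577,150). I'll shift 1.5 mm in y and lower the flask.

```bash
python3 -m handwheel '[[[0,-1.5,-20],[0,0,0]],[[0,0,-30],[0,0,0]],[[0,0,-24],[0,0,0]],[[0,0,-12],[0,0,0]],[[0,0,-5],[0,0,0]],[[0,0,0],[0,0,0]],[[0,0,0],[0,0,0]]]'
python3 -m handwheel '[[[0,0,-1],[0,0,0]],[[0,0,-1],[0,0,0]],[[0,0,-1],[0,0,0]],[[0,0,-0.5],[0,0,0]],[[0,0,0],[0,0,0]],[[0,0,0],[0,0,0]]]'
```

```text
time: 29.2
tool_pos: [434.0, -272.6, 131.5]
tcp_rot: [3.14, -0.001, 0.284]
contact_force: [0.4, 1.0, -1.2]
grip_width: 35.6
time: 29.95
tool_pos: [433.8, -272.4, 127.4]
tcp_rot: [3.141, -0.0, 0.284]
contact_force: [1.0, 0.1, 0.7]
grip_width: 35.3
```

```bash
python3 -m handwheel '[[[0,0,-0.5],[0,0,0]],[[0,0,-0.5],[0,0,0]],[[0,0,0],[0,0,0]],[[0,0,0],[0,0,0]]]'
```

```text
time: 30.45
tool_pos: [434.3, -272.6, 127.1]
tcp_rot: [3.14, -0.001, 0.284]
contact_force: [1.5, 1.0, 6.5]
grip_width: 35.5
```

Contact. I'll release, lift, and go to the small flask in the stand at (638,152.7).

```bash
python3 -m handwheel '[[[0,0,0],[0,0,0]],[[0,0,0],[0,0,0]],[[0,0,0],[0,0,0]],[[0,0,0],[0,0,0]],[[0,0,0],[0,0,0]],[[0,0,0],[0,0,0]],[[0,0,0],[0,0,0]],[[0,0,0],[0,0,0]],[[0,0,0],[0,0,0]]]' 0
python3 -m handwheel '[[[0,0,20],[0,0,0]],[[0,0,30],[0,0,0]],[[0,0,40],[0,0,0]],[[0,0,33],[0,0,0]],[[0,0,0],[0,0,0]],[[0,0,0],[0,0,0]]]' 0
python3 - <<'E'
from h import *
s=capture('scene'); w=capture('wrist')
P=(434,-271,80)
u,v=proj(s,P)[0].astype(int)
cv2.imwrite("pics/p6.png",np.hstack([cv2.resize(s["img"][v-50:v+50,u-50:u+50],(380,380),interpolation=cv2.INTER_CUBIC),cv2.resize(w["img"][60:340,110:400],(394,380))])[:,:,::-1])
E
```

```text
time: 31.58
tool_pos: [433.6, -272.3, 126.2]
tcp_rot: [3.142, 0.0, 0.284]
contact_force: [0.6, 0.1, 0.1]
grip_width: 91.6
time: 32.33
tool_pos: [433.2, -272.0, 248.5]
tcp_rot: [-3.141, 0.001, 0.284]
contact_force: [0.4, -0.7, -0.2]
grip_width: 91.6
```

View pics/p6.png

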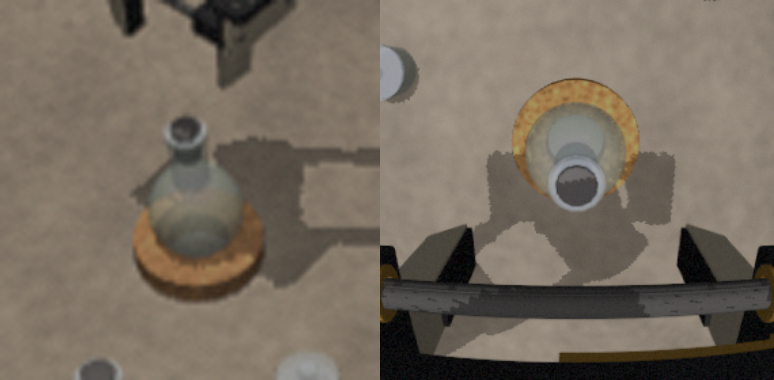

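The medium flask is seated upright, with its stopper at crop (185,133). Fetching the small one, whose pose is known from its release.

```bash
python3 -m handwheel '[[[18.6,38.6,0],[0,0,0]],[[18.6,38.6,0],[0,0,0]],[[18.6,38.6,0],[0,0,0]],[[18.6,38.6,0],[0,0,0]],[[18.6,38.6,0],[0,0,0]],[[18.6,38.6,0],[0,0,0]],[[18.6,38.6,0],[0,0,0]],[[18.6,38.6,0],[0,0,0]],[[18.6,38.6,0],[0,0,0]],[[18.6,38.6,0],[0,0,0]],[[18.6,38.6,0],[0,0,0]],[[0,0,0],[0,0,0]]]' 0
python3 -m handwheel '[[[0,0,-40],[0,0,0]],[[0,0,-45],[0,0,0]],[[0,0,-35],[0,0,0]],[[0,0,-22],[0,0,0]],[[0,0,-12],[0,0,0]],[[0,0,0],[0,0,0]]]' 0
python3 -m handwheel '[[[0,0,0],[0,0,0]],[[0,0,0],[0,0,0]],[[0,0,0],[0,0,0]],[[0,0,0],[0,0,0]],[[0,0,0],[0,0,0]],[[0,0,0],[0,0,0]],[[0,0,0],[0,0,0]],[[0,0,0],[0,0,0]],[[0,0,0],[0,0,0]],[[0,0,0],[0,0,0]],[[0,0,0],[0,0,0]],[[0,0,0],[0,0,0]]]' 1
```

```text
time: 33.92
tool_pos: [638.2, 155.0, 247.0]
tcp_rot: [-3.141, 0.003, 0.287]
contact_force: [-0.1, 0.3, -0.2]
grip_width: 91.9
time: 34.67
tool_pos: [637.7, 151.7, 94.4]
tcp_rot: [-3.141, 0.002, 0.283]
contact_force: [-0.2, 0.1, -0.6]
grip_width: 91.7
time: 36.17
tool_pos: [638.2, 152.3, 95.3]
tcp_rot: [3.141, -0.0, 0.284]
contact_force: [0.8, -0.3, 0.8]
grip_width: 35.8
```

```bash
python3 -m handwheel '[[[0,0,5],[0,0,0]],[[0,0,10],[0,0,0]],[[0,0,20],[0,0,0]],[[0,0,25],[0,0,0]],[[0,0,20],[0,0,0]],[[0,0,0],[0,0,0]]]' 1
python3 -m handwheel '[[[-10,6,0],[0,0,0]],[[-20,13,0],[0,0,0]],[[-30,19,0],[0,0,0]],[[-35,22,0],[0,0,0]],[[-35,22,0],[0,0,0]],[[-30,19,0],[0,0,0]],[[-20,13,0],[0,0,0]],[[-11,6.5,0],[0,0,0]],[[0,0,0],[0,0,0]],[[0,0,0],[0,0,0]]]'
python3 - <<'E'
from h import *
s=capture('scene'); w=capture('wrist')
P=(446,272,60)
u,v=proj(s,P)[0].astype(int)
cv2.imwrite("pics/p7.png",np.hstack([cv2.resize(s["img"][v-50:v+50,u-50:u+50],(380,380),interpolation=cv2.INTER_CUBIC),cv2.resize(w["img"][60:340,110:400],(394,380))])[:,:,::-1])
E
```

```text
time: 36.92
tool_pos: [639.3, 152.5, 177.7]
tcp_rot: [3.141, -0.005, 0.284]
contact_force: [0.4, -0.3, -1.1]
grip_width: 35.8
time: 38.17
tool_pos: [448.1, 272.4, 175.2]
tcp_rot: [3.141, -0.001, 0.283]
contact_force: [-0.4, -0.1, -0.4]
grip_width: 35.7
```

View pics/p7.png

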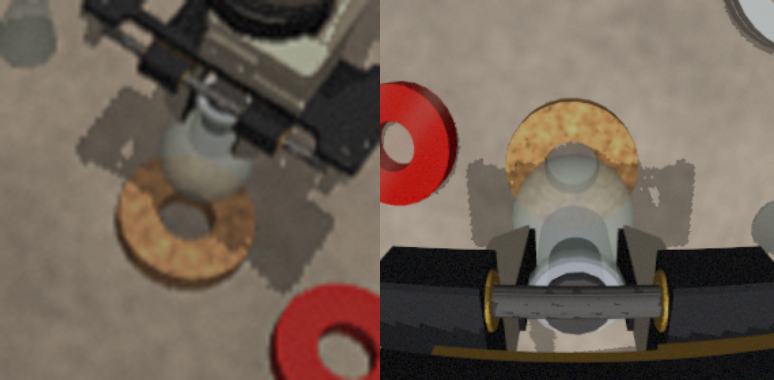

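Run:
```python
from h import *
c=capture("wrist")
e=wback(c,251.3,133,25); print((e-50*np.array([.96,.28,0])).round(1), wback(c,251.3,180,25).round(1),get_obs()["tool_pos"])
```

```text
[446.7 273.9  25. ] [449.4 274.8  25. ] [447.90823226 272.30830391 175.12489916]
```

The cork ring_small hole is at crop (572,163), about (447,274), with the red ring off to the side. I'll shift by (-0.5,+1.5) and lower.

```bash
python3 -m handwheel '[[[-0.5,1.5,-12],[0,0,0]],[[0,0,-20],[0,0,0]],[[0,0,-17],[0,0,0]],[[0,0,-9],[0,0,0]],[[0,0,-4],[0,0,0]],[[0,0,0],[0,0,0]],[[0,0,0],[0,0,0]]]'
python3 -m handwheel '[[[0,0,-1],[0,0,0]],[[0,0,-1],[0,0,0]],[[0,0,-1],[0,0,0]],[[0,0,-0.5],[0,0,0]],[[0,0,0],[0,0,0]],[[0,0,0],[0,0,0]]]'
```

```text
time: 39.2
tool_pos: [447.0, 274.5, 113.8]
tcp_rot: [-3.142, -0.001, 0.284]
contact_force: [0.0, 0.0, -0.7]
grip_width: 35.3
time: 39.95
tool_pos: [446.7, 274.3, 109.8]
tcp_rot: [3.141, -0.0, 0.284]
contact_force: [-0.4, -0.2, -0.9]
grip_width: 35.6
```

```bash
python3 -m handwheel '[[[0,0,-1],[0,0,0]],[[0,0,-0.5],[0,0,0]],[[0,0,-0.5],[0,0,0]],[[0,0,0],[0,0,0]],[[0,0,0],[0,0,0]]]'
```

```text
time: 40.58
tool_pos: [446.9, 274.3, 108.0]
tcp_rot: [3.142, -0.0, 0.284]
contact_force: [-0.4, -0.1, 2.9]
grip_width: 35.5
```

```bash
python3 -m handwheel '[[[0,0,-0.5],[0,0,0]],[[0,0,0],[0,0,0]],[[0,0,0],[0,0,0]]]' 1
python3 -m handwheel '[[[0,0,0],[0,0,0]],[[0,0,0],[0,0,0]],[[0,0,0],[0,0,0]],[[0,0,0],[0,0,0]],[[0,0,0],[0,0,0]],[[0,0,0],[0,0,0]],[[0,0,0],[0,0,0]],[[0,0,0],[0,0,0]],[[0,0,0],[0,0,0]]]' 0
python3 -m handwheel '[[[0,0,20],[0,0,0]],[[0,0,40],[0,0,0]],[[0,0,50],[0,0,0]],[[0,0,40],[0,0,0]],[[-25,0,10],[0,0,0]],[[-30,0,0],[0,0,0]],[[-15,0,0],[0,0,0]],[[0,0,0],[0,0,0]],[[0,0,0],[0,0,0]]]' 0
python3 - <<'E'
from h import *
N="flask_small flask_medium flask_large ring_small spare_stand conical_flask beaker weighing_bottle".split()
s=spots("scene",N); spots("top",N)
cv2.imwrite("pics/end.png",cv2.resize(s["img"][60:330,100:460],(800,600),interpolation=cv2.INTER_CUBIC)[:,:,::-1])
E
```

```text
time: 40.95
tool_pos: [447.1, 274.4, 107.9]
tcp_rot: [3.142, -0.001, 0.284]
contact_force: [-0.5, -0.2, 6.1]
grip_width: 35.8
time: 42.08
tool_pos: [446.7, 274.3, 107.3]
tcp_rot: [3.142, -0.0, 0.284]
contact_force: [-0.2, -0.9, 0.5]
grip_width: 91.9
time: 43.2
tool_pos: [377.6, 274.4, 267.2]
tcp_rot: [3.141, -0.001, 0.284]
contact_force: [0.0, -0.2, -0.4]
grip_width: 91.6
scene flask_small 0.97 [456. 276.  74.] px 337 244
scene flask_small 0.29 [632. 158.  30.] px 257 253
scene flask_medium 0.59 [ 442. -250.   88.] px 233 120
scene flask_medium 0.34 [ 458. -239.   25.] px 232 137
scene flask_large 0.88 [644. -66. 108.] px 208 184
scene flask_large 0.6 [ 457. -238.   21.] px 232 138
scene ring_small 0.68 [468. 292.  30.] px 335 258
scene ring_small 0.61 [431. 416.  24.] px 377 287
scene spare_stand 0.71 [456. -73.  42.] px 261 166
scene spare_stand 0.59 [631. 155.  31.] px 257 252
scene conical_flask 0.86 [452.  86.  42.] px 294 200
scene beaker 0.76 [ 643. -332.   48.] px 168 140
scene beaker 0.67 [458. -70.  43.] px 261 167
scene weighing_bottle 0.51 [455. -70.  42.] px 262 166
top flask_small 0.42 [456. 283.  71.] px 161 221
top flask_medium 0.69 [ 424. -264.   91.] px 365 237
top flask_large 0.79 [616. -82. 101.] px 297 164
top ring_small 0.84 [465. 280.  30.] px 165 219
top spare_stand 0.86 [639. 154.  30.] px 213 160
top conical_flask 0.47 [436.  77.  43.] px 237 231
top beaker 0.91 [ 643. -349.   38.] px 389 162
top beaker 0.68 [601. -68.  25.] px 290 175
top weighing_bottle 0.72 [456. -74.  41.] px 292 225
```

View pics/end.png

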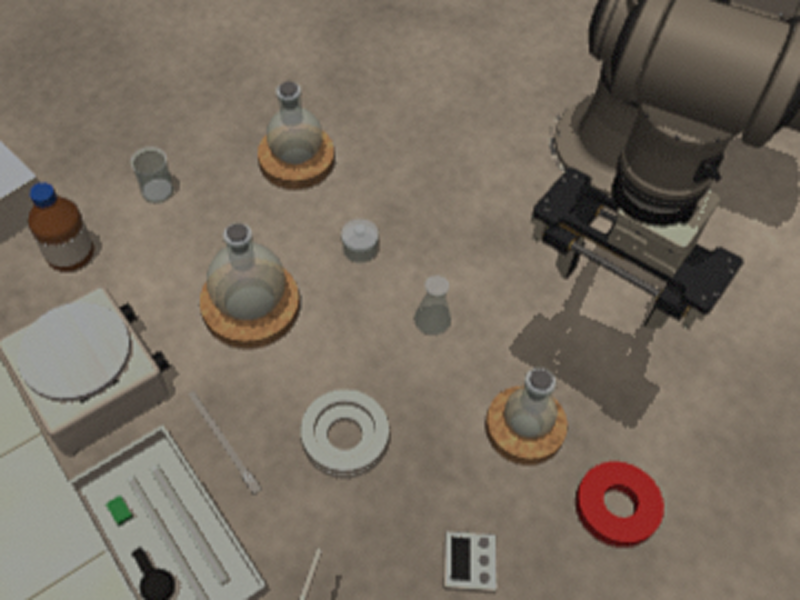

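All three flasks sit upright on their own rings: small at (530,410), medium at (295,135), large at (245,285). The stand at (345,430) is empty, the bystanders are where they were, and the arm is clear. I'm handing in the job.

```bash
python3 -c "
from plant import bot,get_obs
o=get_obs();print(o['time'],o['dq'].round(3));print(bot.close_job())"
```

```text
44.1 [-0.     0.002  0.001 -0.001  0.001 -0.001]
the job is handed in; nothing more can be done
None
```

All three flasks now sit upright and released on the rings of their own sizes, and the job is handed in at about 44 s. I parked the small flask in the white stand, moved the large one to ring_large and the medium one to ring_medium, then took the small one from the stand to the cork ring_small. The red look-alike was left alone.

- **Set-downs:** each flask met its ring with a light contact of 3 to 7 N, within about 1 mm of the height expected for a seated flask.
- **Final picture:** the stand is empty, the arm is clear, and the conical flask, beaker and weighing bottle are within about 4 mm of their first readings, which is detector noise.
- **Checks that disagreed:**
  - The gripper read about 35.5 mm on the 32 mm necks every time, though every grip held.
  - The two fixed cameras differed by up to 10 mm on the ring centres, so I aimed by the wrist camera and where the flasks had been gripped and released.
  - The networks gave a few low-scoring false hits, such as a small flask in the empty stand, which the picture contradicts.
- **Not measured:** I judged the final centring and lean by eye and from the contact heights.

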